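# Open the jar of sugar cubes in the kitchen vice

### The job

Tea is ready and the jar of sugar cubes is needed: of the two square glass jars, stand the one with cubes in it on the small kitchen vice, between its jaws (swing the lever open first if the vice was left too far shut), and clamp it firmly with the lever so that it cannot turn. Then unscrew its tight lid counter-clockwise until it comes free of the thread, lift it off and finish while still holding it: level, in the gripper, a few centimetres above the open jar, which stays clamped. Leave the empty jar and the other things where they are.

Things in the scene. Friction and masses are not known exactly. Their poses are not given: they have to be found in the camera images.
- sugar_jar: Square clear-glass jar with white sugar cubes in it, loose, 0.4 kg. Body 66 x 66 mm, 78 mm high to its flat shoulder; round threaded neck 44 mm wide, rim at 98 mm; 105 mm to the top of the closed lid. Origin: centre of its underside; z up; x and y square to its flat sides. Unless braced it turns with the lid.
- sugar_lid: Round steel lid of the sugar jar, 62 mm wide, 21 mm high, 90 g, tight. Origin: centre of its lower edge, 84 mm above the jar's origin when tight; z up. Needs 0.4 to 0.8 N m at first. Turned counter-clockwise (from above) it climbs 3.3 mm per rad after the first 0.2 rad, is free of the thread at about 1.3 rad and lifts straight off from there up to 1.75 rad, where its lugs meet the next ridges.
- empty_jar: The other square glass jar, same size and same lid, but with nothing in it: not wanted, leave it alone.
- vice: Kitchen vice fixed to the worktop: white board 220 x 150 mm, top 20 mm above the worktop. Origin: on the worktop, below the centre of a clamped jar; x points from the sliding jaw to the fixed jaw, z up. Fixed jaw's rubber face at x = +33 mm, 84 mm wide in y, top 54 mm above the worktop. Lever pivot at x = -115 mm, y = 0. The jar stands on the board, flat sides against the jaws.
- vice_jaw: The vice's sliding jaw: grey block, 84 mm wide, rubber face, top 56 mm above the worktop. Origin at the vice's when open; moves along the vice's +x 10 mm per rad of the lever. Its face is 44 mm on the -x side of this origin. Closing, it pushes the jar against the fixed jaw.
- vice_lever (a joint): Angle of the cam lever, rad: 0 open (jaw gap 77 mm), 1.6 end of travel; grows counter-clockwise from above, closing the gap 10 mm per rad. Found anywhere from open to shut. Stiff (0.4 N m, 5 N at the knob), self-locking: stays where left. A jar is met at about 1.1 and clamped hard (up to 40 N) after a push of 10 N or more at the knob, under 0.1 rad further.
- lever_knob (a point): Centre of the upright black knob at the end of the steel lever, 85 mm from the pivot: 19 mm wide, 36 mm tall; this point is 63 mm, its top 78 mm above the worktop. From the pivot the lever points along the vice's -x axis at 0.8 rad; open, it is turned 0.8 rad from there towards the vice's +y.
- mug: Plain mug, 86 x 125 x 96 mm, bystander. Origin: under its centre.
- tea_box: Carton of tea, 69 x 133 x 66 mm, bystander. Origin: centre of its underside.
- honey: Round jar with a screw lid, 58 x 62 x 86 mm, bystander, not one of the two square jars. Origin: centre of its underside.
- teaspoon: Teaspoon, 132 mm long, lying on the worktop, bystander.
Things that resemble listed ones, but are neither listed nor needed, are in the scene too. Of the things shaped like the sugar_lid, the steel one is meant.

How it is judged:
On the way:
1. the sugar jar stands upright on the vice's board between the jaws and is clamped (x of sugar_jar in the frame of vice between -0.005 and 0.005 m and y of sugar_jar in the frame of vice between -0.03 and 0.03 m and z of sugar_jar in the frame of vice below 0.024 m and angle between sugar_jar's own z axis and vertical below 0.06 rad and value of joint vice_lever above 0.95 rad and contact force between vice_jaw and sugar_jar above 5 N), for 0.2 s.
At the end, for the whole second after the job is handed in: Sugar jar upright in the vice, clamped (jaw force over 5 N, within 5 mm along x, 30 mm along y, lever over 0.95). Its lid held still by the fingers, off the jar, level within 0.2 rad, lower edge 8 to 90 mm above the rim, within 30 mm of the axis. Empty jar not moved over 20 mm (all of step 1 and z of sugar_lid in the frame of sugar_jar between 0.106 and 0.188 m and horizontal distance between sugar_lid and sugar_jar below 0.03 m and angle between sugar_lid's own z axis and vertical below 0.2 rad and contact force between the fingers and sugar_lid above 1 N and contact force between sugar_lid and sugar_jar below 0.05 N and linear speed of sugar_lid below 0.02 m/s and distance of empty_jar from where it was at the start of the episode below 0.02 m); the arm keeps its last pose, push and grip.
It fails at once if the lid is unscrewed while the jar is not clamped in the vice (z of sugar_lid in the frame of sugar_jar above 0.0875 m and not (x of sugar_jar in the frame of vice between -0.005 and 0.005 m and y of sugar_jar in the frame of vice between -0.03 and 0.03 m and z of sugar_jar in the frame of vice below 0.024 m and angle between sugar_jar's own z axis and vertical below 0.06 rad and value of joint vice_lever above 0.95 rad)).
It fails at once if the empty jar is moved or tipped (distance of empty_jar from where it was at the start of the episode above 0.02 m or angle between empty_jar's own z axis and vertical above 0.2 rad).
It fails at once if a bystander is pushed away (distance of any of mug, tea_box, honey, teaspoon from where it was at the start of the episode above 0.03 m).
It also fails if it takes over 72 s, if anything falls off the work surface, if the arm or the gripper's body presses on something with over 40 N, if the wrist force passes 120 N, or if a joint passes its speed limit or range.

### The arm

A 6-joint arm with a two-finger parallel gripper is mounted at the origin on a cart in front of the work surface, level with it; the furniture and walls round the work are solid. World frame = base frame: x ahead of the robot, y to its left, z up, the work surface at z = 0. Lengths are in m, angles in rad, forces in N, time in s.
With the tool pointing down it reaches from about 0.375 to 0.975 m from the base axis. Payload 3.8 kg.
Tool frame: the origin (TCP) lies at the very end of the fingers, on their centre line; the grasp point (between the pads) lies 19 mm behind it; z points along the fingers, y is the line along which they close (so a half turn about z gives the same grasp; the last joint's range is limited). The gripper opens to 85 mm and grips with 20 to 120 N. Pads are 22 mm wide; open, the fingers measure 114 mm over their backs; the gripper's body (76 mm by 85 mm) begins 54 mm behind the grasp point. The pads swing forward as they close: fully open they stand 13 mm farther back than shut.
Start: joints at [-1.335, 0.264, 1.604, -0, 1.274, -0.037], TCP at [0.182, -0.65, 0.231] pointing down, gripper open.
Joint ranges: [-2.63, 2.63], [-0.94, 2.18], [0.31, 2.57], [-1.31, 4.45], [0, 2.66], [-2.55, 2.55]. Speed limits (rad/s): [2.57, 2.57, 3.14, 3.14, 3.14, 3.14].

### API

Orientations are given as a rotation vector (axis times angle).
In Python, from workcell import monitor, viewer, job gives the robot as it stands. The module is installed in compiled form; this text tells all that it offers.
- The arm moves only by the tool step_arm, never from a script. Its argument "series" is one flat list of numbers, 4 for each row, row after row: the shift along the tool's x, y, z in m, then the turn about the tool's z in rad. A call has 1 to 8 rows; each row is the pose to reach, as a shift and turn from the pose commanded when the call began, along the tool's axes at that moment; what a row does not reach only later rows make up. A row lasts 1/8 s, in which the tool goes at most 62.5 mm and 10.7 degrees, less where a joint would pass 70% of its speed; a pose out of reach is approached as far as the arm can. A call with a gripper value outside its range is refused whole. "gripper" is the opening, from 0 (shut) to 1 (fully open), set as the call begins (left out, the last holds). The fingers move at their own pace and stop on an object; "newtons" is the grip in N (left out, the last holds). Time passes only in rows, so rows that repeat a pose let the fingers close. It gives the time, the measured TCP pose, the force, the opening and the grip force at its end, in the units of the state.
- monitor.read_state(): the state, without advancing time (a new reading comes with each control period).
- viewer.read_camera(name): name is "scene" or "top"; returns a dict with "image" (480x640x3 uint8, red, green, blue), "intrinsics" (3x3 intrinsics, pixels), "T" (4x4, takes a point from camera to world coordinates). Camera axes: x right, y up, looking along -z (the intrinsics and any distortion apply to the point x, -y, -z); pixel columns grow to the right and rows downward; lengths in m; the calibration is good to about 2 mm. A picture is of the moment at which its call begins. There is no depth.
- job.finish_job(): hands the job in; it is judged then, once.
Trained networks look in a picture, given as the dict that the camera call returned (one of the last four; its "shot" number tells which), for a name from the list of things; names that differ only in an ending like _2 or _b are one class to them, and where a whole thing is asked for, a point or a joint stands for the part that bears it (a point fixed in the world has none). Each returns a list of dicts, best first, with "score" (0 to 1); they miss things now and then, are a little off and sometimes report something else, mostly with a low value. They report only what shows in the picture. A call takes as long as a camera call. They do not tell look-alikes from the thing itself.
- viewer.boxes_of(picture, label): "extent" ([centre column, centre row, width, height] in pixels, round what is visible of it).
- viewer.spot_point(picture, label): "point" ([column, row] in pixels: a listed point, or the origin of a listed thing).
The state is a dict: "time": time; "q": joint angles; "joint_vel": joint speeds; "joint_torque": joint torques, N m; "tool_pos": TCP position; "tcp_rot": TCP orientation; "wrist_force": force on the tool from outside, world axes, zero at the start; "torque": the same for the moment, N m; "width": opening from 0.0 (shut) to 1.0 (fully open); "grip_force": force on a finger pad.
Only numpy, scipy, OpenCV 4.12 (cv2) and the standard library are available. Lean on these libraries where they do the work, as an engineer would, in place of code of your own. Each camera call takes 0.05 s, during which the arm holds its last target. There are 200 camera calls.

## Working session

There is one attempt and no reset: what is moved stays moved. The work goes in short steps, Python scripts to look and compute and a tool call to move; the robot and the scene stay as the last step left them, time stands still between calls to the robot, and variables do not carry over. Pictures are saved under pics/ and viewed, at most 12 in all, crops included, and the job is handed in when it is done.

Besides the shell and the picture viewer there is one more tool, called after ">>>" as name(argument=value, ...) on one line, values as JSON. step_arm: Moves the arm, as the interface text tells. Its arguments: {"type":"object","properties":{"series":{"type":"array"},"gripper":{"type":"number"},"newtons":{"type":"number"}},"required":["series"]}

```bash
mkdir -p pics
cat > h.py <<'E'
import numpy as np, cv2
from workcell import monitor, viewer, job
from scipy.spatial.transform import Rotation as R
def ray(p,uv):
    K=np.array(p["intrinsics"]);T=np.array(p["T"])
    d=np.linalg.inv(K)@[uv[0],uv[1],1]; d=T[:3,:3]@[d[0],-d[1],-d[2]]
    return T[:3,3],d
def at(p,uv,z):
    o,d=ray(p,uv); return (o+d*(z-o[2])/d[2])
def proj(p,X):
    K=np.array(p["intrinsics"]);T=np.array(p["T"])
    c=T[:3,:3].T@(np.array(X)-T[:3,3]); c=K@[c[0],-c[1],-c[2]]; return c[:2]/c[2]
def save(im,n): cv2.imwrite("pics/"+n,cv2.cvtColor(np.ascontiguousarray(im),cv2.COLOR_RGB2BGR))
E
cat > a.py <<'E'
from h import *
np.set_printoptions(precision=3,suppress=True)
s=monitor.read_state(); print(s["time"],s["tool_pos"],s["tcp_rot"],s["width"])
for c in ["top","scene"]:
    p=viewer.read_camera(c); save(p["image"],c+"0.png"); print(c,p["T"],p["intrinsics"],list(p.keys()))
    for n,z in [("sugar_jar",0),("sugar_lid",.084),("empty_jar",0),("vice",0),("vice_jaw",0),("lever_knob",.063),("mug",0),("tea_box",0),("honey",0),("teaspoon",0)]:
        for d in viewer.spot_point(p,n)[:3]: print(n,round(d["score"],2),np.round(d["point"]),at(p,d["point"],z))
E
python3 a.py
```

```text
0.0 [ 0.182 -0.649  0.23 ] [-3.11  -0.427  0.   ] 0.9998939773612157
top [[-0.017  0.993 -0.117  0.377]
 [-1.    -0.02  -0.023 -0.25 ]
 [-0.025  0.117  0.993  0.954]
 [ 0.     0.     0.     1.   ]] [[461.242   0.    317.134]
 [  0.    461.242 235.52 ]
 [  0.      0.      1.   ]] ['image', 'intrinsics', 'T', 'shot']
sugar_jar 0.65 [385. 214.] [ 0.531 -0.371  0.   ]
sugar_lid 0.88 [435. 228.] [ 0.489 -0.454  0.084]
sugar_lid 0.71 [390. 208.] [ 0.531 -0.371  0.084]
sugar_lid 0.67 [427. 182.] [ 0.578 -0.443  0.084]
empty_jar 0.61 [359. 289.] [ 0.378 -0.312  0.   ]
vice 0.68 [212. 223.] [ 0.52  -0.009  0.   ]
lever_knob 0.72 [308. 208.] [ 0.538 -0.213  0.063]
lever_knob 0.24 [352. 358.] [ 0.248 -0.292  0.063]
mug 0.58 [351. 356.] [ 0.243 -0.292  0.   ]
mug 0.51 [214. 222.] [ 0.524 -0.012  0.   ]
tea_box 0.95 [258. 136.] [ 0.706 -0.105  0.   ]
honey 0.7 [355. 138.] [ 0.698 -0.313  0.   ]
teaspoon 0.72 [428. 310.] [ 0.333 -0.451  0.   ]
scene [[-0.731  0.403 -0.551 -0.249]
 [-0.682 -0.413  0.603  0.54 ]
 [ 0.016  0.817  0.576  0.83 ]
 [ 0.     0.     0.     1.   ]] [[622.341   0.    323.047]
 [  0.    622.341 241.769]
 [  0.      0.      1.   ]] ['image', 'intrinsics', 'T', 'shot']
sugar_jar 0.85 [340. 236.] [ 0.534 -0.374  0.   ]
sugar_lid 0.9 [343. 204.] [ 0.534 -0.383  0.084]
vice 0.72 [222. 314.] [ 0.52  -0.008  0.   ]
lever_knob 0.89 [287. 239.] [ 0.547 -0.217  0.063]
tea_box 0.75 [200. 253.] [ 0.711 -0.103  0.   ]
honey 0.97 [272. 220.] [ 0.694 -0.308  0.   ]
teaspoon 0.73 [286. 238.] [ 0.617 -0.28   0.   ]
teaspoon 0.46 [428. 256.] [ 0.339 -0.453  0.   ]
```

View pics/top0.png

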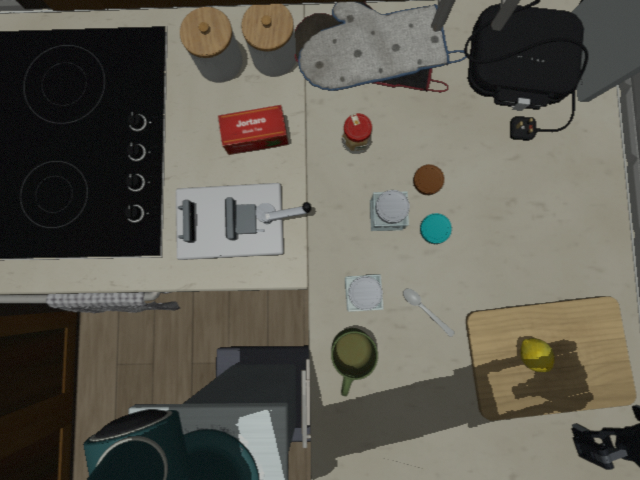

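View pics/scene0.png

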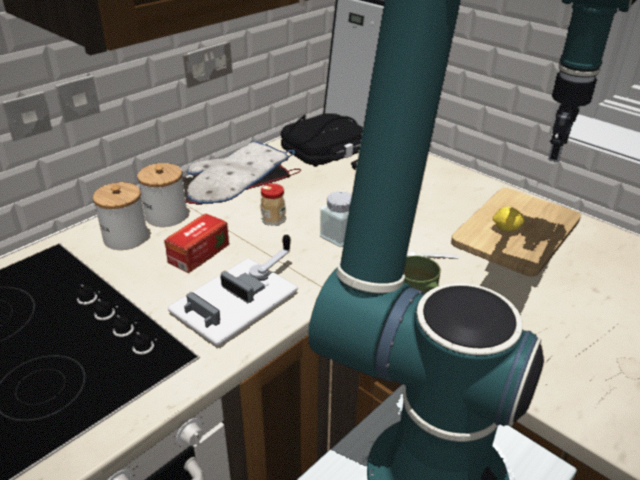

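The top view shows two square jars, at about (390,208) and (365,292). The fixed jaw is at (187,220), the sliding jaw at (238,218) and the knob at (308,208), so the lever is roughly half shut. Next I'll zoom in on the two jars and the vice.

```bash
cat > b.py <<'E'
from h import *
a=cv2.imread("pics/top0.png")
j=np.vstack([cv2.resize(a[y-32:y+32,x-32:x+32],(290,290),interpolation=cv2.INTER_CUBIC) for x,y in [(390,209),(365,292)]])
v=cv2.resize(a[175:265,170:320],(500,300),interpolation=cv2.INTER_CUBIC)
s=cv2.imread("pics/scene0.png")
s=cv2.resize(s[180:260,310:440],(500,280),interpolation=cv2.INTER_CUBIC)
cv2.imwrite("pics/crop0.png",np.hstack([j,np.vstack([v,s])]))
E
python3 b.py
```

```text
(no output)
```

View pics/crop0.png

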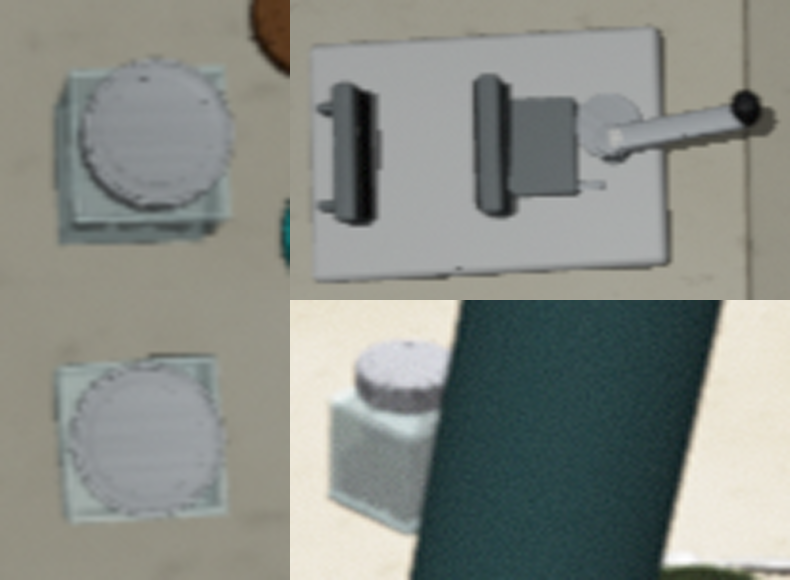

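Jar A (crop top left) is clearly visible. What either jar contains isn't clear yet, because the arm hides jar B in the scene view. I'll compute the vice geometry, then move the arm to the knob, which should unblock that view.

```bash
cat > c.py <<'E'
from h import *
np.set_printoptions(precision=4,suppress=True)
p=viewer.read_camera("top")
for uv in [(176.6,188.5),(280,183.4),(283.4,253.6),(177.8,259)]: print("board",at(p,uv,.02))
f=lambda x,y:(170+(x-290)/3.333,175+y/3.333)
# fixed jaw top right edge, sliding jaw top left edge, pivot, knob
for n,uv,z in [("fix face top",f(362,88),.054),("fix face bot",f(364,218),.054),("slide top",f(474,80),.056),("slide bot",f(480,212),.056),("knob",f(745,103),.078)]: print(n,at(p,uv,z))
g=lambda x,y,cx,cy:(cx-32+x/4.53,cy-32+y/4.53)
for uv in [(72,70),(225,66),(230,215),(72,222)]: print("A sh",at(p,g(*uv,390,209),.078))
for uv in [(58,370),(213,357),(226,513),(72,520)]: print("B sh",at(p,g(uv[0],uv[1]-290,365,292),.078))
s=monitor.read_state(); print(R.from_rotvec(s["tcp_rot"]).as_matrix())
E
python3 c.py
```

```text
board [0.5918 0.0617 0.02  ]
board [ 0.5976 -0.1539  0.02  ]
board [ 0.4517 -0.1596  0.02  ]
board [0.4449 0.0565 0.02  ]
fix face top [0.557  0.0197 0.054 ]
fix face bot [0.4787 0.0174 0.054 ]
slide top [ 0.56   -0.0481  0.056 ]
slide bot [ 0.4806 -0.0522  0.056 ]
knob [ 0.5384 -0.2107  0.078 ]
A sh [ 0.5619 -0.3411  0.078 ]
A sh [ 0.5621 -0.406   0.078 ]
A sh [ 0.4982 -0.4055  0.078 ]
A sh [ 0.4966 -0.339   0.078 ]
B sh [ 0.3993 -0.283   0.078 ]
B sh [ 0.4035 -0.3476  0.078 ]
B sh [ 0.3392 -0.3508  0.078 ]
B sh [ 0.3374 -0.2872  0.078 ]
[[ 0.963   0.2694  0.    ]
 [ 0.2694 -0.963   0.    ]
 [ 0.     -0.     -1.    ]]
```

>>> step_arm(series=[0.05,-0.036,0,-0.16,0.1,-0.072,0,-0.32,0.15,-0.108,0,-0.48,0.2,-0.144,0,-0.64,0.25,-0.18,0,-0.8,0.3,-0.216,0,-0.96,0.35,-0.252,0,-1.12,0.4,-0.288,0,-1.298], gripper=0.45)

```text
time: 2.15
tool_pos: [0.4906, -0.2633, 0.2317]
tcp_rot: [2.214, 2.227, 0.0]
wrist_force: [0.6, -0.4, -0.2]
width: 0.449
grip_force: 0.0
```

```bash
cat >> h.py <<'E'
def delta(tx,ty,tz,yaw=None):
    s=monitor.read_state(); M=R.from_rotvec(s["tcp_rot"]).as_matrix()
    d=M.T@(np.array([tx,ty,tz])-s["tool_pos"])
    y0=np.arctan2(M[1,0],M[0,0]); t=0 if yaw is None else -((yaw-y0+np.pi)%(2*np.pi)-np.pi)
    print("t",round(s["time"],2),"pos",np.round(s["tool_pos"],4),"yaw",round(y0,3),"tilt",np.round(M[:,2],3),"F",np.round(s["wrist_force"],1),"q6",round(s["q"][5],2),"-> delta",np.round(d,4),round(t,3))
E
cat > d.py <<'E'
from h import *
delta(.5384,-.2107,.12,1.571)
p=viewer.read_camera("scene"); save(p["image"],"scene1.png")
for n,z in [("sugar_jar",0),("empty_jar",0)]:
    for d in viewer.spot_point(p,n)[:3]: print(n,round(d["score"],2),np.round(d["point"]),at(p,d["point"],z))
a=p["image"][120:320,300:460]; save(cv2.resize(a,(480,600),interpolation=cv2.INTER_CUBIC),"c1.png")
E
python3 d.py
```

```text
t 2.15 pos [ 0.4906 -0.2633  0.2317] yaw 1.576 tilt [ 0.001 -0.001 -1.   ] F [ 0.6 -0.4 -0.2] q6 -0.54 -> delta [0.0524 0.048  0.1117] 0.005
sugar_jar 0.24 [274. 219.] [ 0.69638883 -0.31686699  0.        ]
```

View pics/scene1.png

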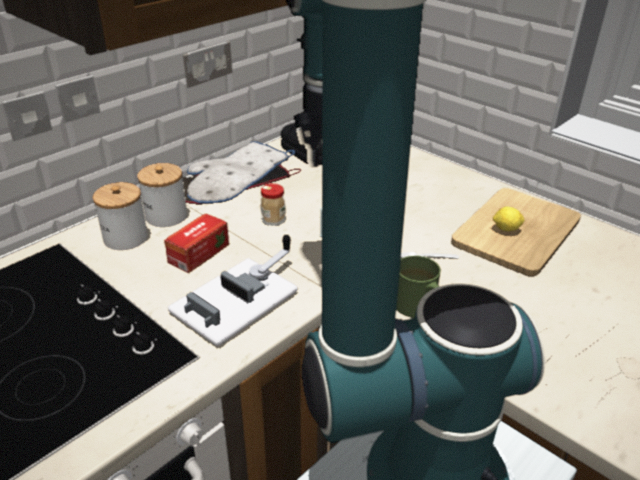

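The arm hides both jars here too. I'll go on with the lever and look for them afterwards.

>>> step_arm(series=[0.026,0.025,0,0,0.051,0.049,0.03,0,0.051,0.049,0.07,0,0.051,0.049,0.11,0,0.051,0.049,0.145,0,0.051,0.049,0.174,0,0.051,0.049,0.174,0])

```text
time: 3.18
tool_pos: [0.5353, -0.2142, 0.0545]
tcp_rot: [-2.22, -2.215, 0.004]
wrist_force: [0.0, -0.2, -0.0]
width: 0.45
grip_force: 0.0
```

```bash
cat > d.py <<'E'
from h import *
delta(.5238,-.1285,.06,1.571)
p=viewer.read_camera("scene"); a=p["image"][100:300,230:390]
p2=viewer.read_camera("top"); b=p2["image"][150:290,230:400]
save(np.hstack([cv2.resize(a,(380,475),interpolation=cv2.INTER_CUBIC),cv2.resize(b,(420,475),interpolation=cv2.INTER_CUBIC)]),"c2.png")
E
python3 d.py
```

```text
t 3.17 pos [ 0.5353 -0.2142  0.0545] yaw 1.568 tilt [-0.006  0.002 -1.   ] F [ 0.  -0.2 -0. ] q6 -0.42 -> delta [ 0.0857 -0.0117 -0.0053] -0.003
```

View pics/c2.png

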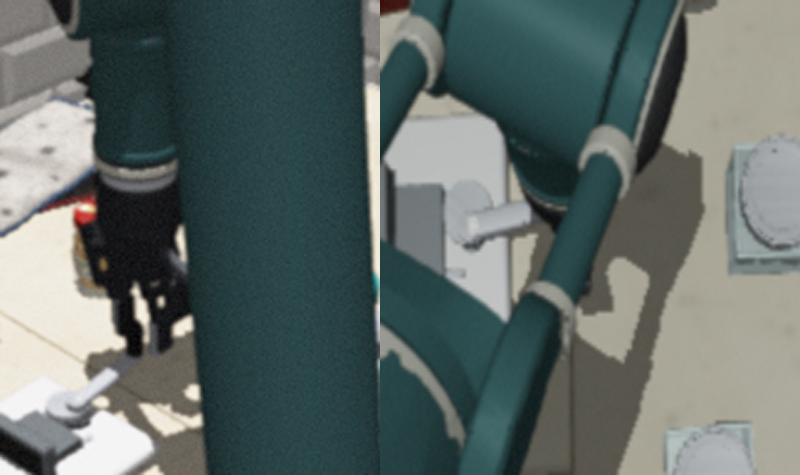

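>>> step_arm(series=[-0.001,-0.012,0,0,0,-0.024,0,0,0.002,-0.036,0,0,0.006,-0.048,0,0,0.01,-0.06,0,0,0.016,-0.071,0,0,0.016,-0.071,0,0])

```text
time: 4.15
tool_pos: [0.4687, -0.1988, 0.0596]
tcp_rot: [2.218, 2.218, 0.003]
wrist_force: [1.9, -0.7, 1.6]
width: 0.449
grip_force: 1.1
```

```bash
python3 -c "
from h import *
delta(.5238,-.1285,.06,1.571)"
```

```text
t 4.15 pos [ 0.4687 -0.1988  0.0596] yaw 1.57 tilt [ 0.005 -0.002 -1.   ] F [ 1.9 -0.7  1.6] q6 -0.45 -> delta [ 0.0703  0.0551 -0.0003] -0.001
```

>>> step_arm(series=[0,0,-0.05,0,0,0,-0.1,0,0.03,0,-0.15,0,0.085,0,-0.16,0,0.14,0,-0.16,0,0.195,0,-0.16,0,0.25,0,-0.16,0,0.31,0,-0.16,0])

```text
time: 5.15
tool_pos: [0.4667, 0.1134, 0.2177]
tcp_rot: [2.222, 2.221, -0.001]
wrist_force: [0.8, 0.3, 0.4]
width: 0.452
grip_force: 0.0
```

```bash
cat > d.py <<'E'
from h import *
delta(.5238,-.1285,.06,1.571)
p=viewer.read_camera("scene"); a=p["image"][170:330,290:450]
p2=viewer.read_camera("top"); b=p2["image"][175:270,170:320]
u=[proj(p,(.53,-.372,.04)),proj(p,(.37,-.317,.04))];print(u)
for q,c in((p,"s"),(p2,"t")):
  for n,z in [("lever_knob",.063),("sugar_jar",0),("empty_jar",0),("sugar_lid",.084),("vice",0)]:
    for d in viewer.spot_point(q,n)[:3]: print(c,n,round(d["score"],2),np.round(d["point"]),at(q,d["point"],z))
save(np.hstack([cv2.resize(a,(400,400),interpolation=cv2.INTER_CUBIC),cv2.resize(b,(400,400),interpolation=cv2.INTER_CUBIC)]),"c3.png")
E
python3 d.py
```

```text
t 5.15 pos [0.4667 0.1134 0.2177] yaw 1.57 tilt [-0. -0. -1.] F [0.8 0.3 0.4] q6 0.19 -> delta [-0.2418  0.0572  0.1578] -0.001
[array([340.6677871 , 222.31134545]), array([379.92726607, 261.81314344])]
s lever_knob 0.75 [300. 256.] [ 0.48323412 -0.19261     0.063     ]
s sugar_jar 0.83 [342. 234.] [ 0.532969  -0.3833856  0.       ]
s empty_jar 0.58 [379. 278.] [ 0.3679504  -0.31461069  0.        ]
s sugar_lid 0.63 [342. 203.] [ 0.53759581 -0.38194793  0.084     ]
s sugar_lid 0.55 [376. 223.] [ 0.42943129 -0.37226022  0.084     ]
s vice 0.67 [219. 314.] [ 0.52330041 -0.00486008  0.        ]
t lever_knob 0.65 [300. 242.] [ 0.46988033 -0.19654068  0.063     ]
t empty_jar 0.79 [358. 291.] [ 0.37271464 -0.31098839  0.        ]
t sugar_lid 0.94 [390. 205.] [ 0.53535215 -0.37031897  0.084     ]
t sugar_lid 0.62 [424. 181.] [ 0.58014372 -0.43643826  0.084     ]
t sugar_lid 0.57 [430. 229.] [ 0.48842452 -0.44422886  0.084     ]
t vice 0.65 [212. 223.] [ 0.52152922 -0.008988    0.        ]
```

View pics/c3.png

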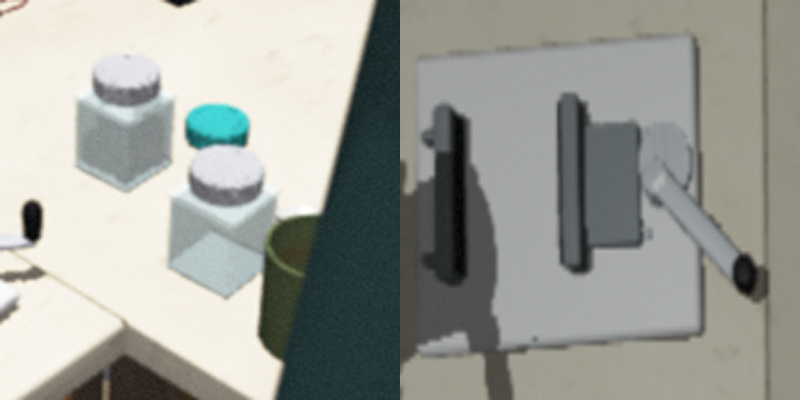

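Jar B, nearest the mug in the left crop, is see-through to its floor, so it's the empty one. Jar A, at the upper left, has filling and is the sugar jar. In the right crop the lever is swung open, to about 0.15 rad. Now I'll go to jar A.

>>> step_arm(series=[-0.06,0.008,0,0,-0.12,0.016,0,0,-0.18,0.024,0,0,-0.24,0.032,0,0,-0.3,0.04,0,0,-0.36,0.048,0,0,-0.42,0.056,0,0,-0.47,0.063,0,0], gripper=1.0, newtons=50)

```text
time: 6.75
tool_pos: [0.5299, -0.361, 0.2172]
tcp_rot: [2.224, 2.219, 0.0]
wrist_force: [0.2, 0.5, -0.2]
width: 0.996
grip_force: 0.0
```

```bash
python3 -c "
from h import *
delta(.530,-.372,.044,1.571)"
```

```text
t 6.75 pos [ 0.5299 -0.361   0.2172] yaw 1.569 tilt [ 0. -0. -1.] F [ 0.2  0.5 -0.2] q6 -0.63 -> delta [-1.100e-02  1.000e-04  1.732e-01] -0.002
```

>>> step_arm(series=[-0.011,0,0.03,0,-0.011,0,0.07,0,-0.011,0,0.1,0,-0.011,0,0.13,0,-0.011,0,0.155,0,-0.011,0,0.172,0,-0.011,0,0.172,0])

```text
time: 7.62
tool_pos: [0.5291, -0.3685, 0.0436]
tcp_rot: [-2.22, -2.218, 0.001]
wrist_force: [0.2, -0.7, 0.2]
width: 1.005
grip_force: 0.0
```

>>> step_arm(series=[0,0,0,0,0,0,0,0,0,0,0,0,0,0,0,0,0,0,0,0], gripper=0.5, newtons=50)

```text
time: 8.25
tool_pos: [0.5318, -0.3698, 0.047]
tcp_rot: [2.219, 2.219, 0.001]
wrist_force: [2.3, -0.2, 5.2]
width: 0.76
grip_force: 57.9
```

```bash
python3 -c "
from h import *
delta(.5205,-.0145,.22,1.6)"
```

```text
t 8.25 pos [ 0.5318 -0.3698  0.047 ] yaw 1.571 tilt [ 0.003 -0.002 -1.   ] F [ 2.3 -0.2  5.2] q6 -0.65 -> delta [ 0.355  -0.0108 -0.1738] -0.029
```

>>> step_arm(series=[0,0,-0.04,0,0,0,-0.08,0,0.04,0,-0.12,0,0.1,-0.003,-0.13,0,0.16,-0.006,-0.13,0,0.22,-0.009,-0.13,0,0.28,-0.01,-0.13,-0.015,0.335,-0.01,-0.13,-0.03])

```text
time: 9.25
tool_pos: [0.5177, -0.0317, 0.173]
tcp_rot: [-2.184, -2.252, 0.005]
wrist_force: [0.3, 0.3, -4.6]
width: 0.764
grip_force: 59.3
```

>>> step_arm(series=[0.012,0,0.02,0,0.018,0,0.05,0,0.018,0,0.05,0])

```text
time: 9.62
tool_pos: [0.5148, -0.015, 0.1206]
tcp_rot: [-2.18, -2.25, 0.011]
wrist_force: [-0.0, -0.7, -5.2]
width: 0.762
grip_force: 59.0
```

```bash
cat > e.py <<'E'
from h import *
for i in range(3): delta(.5205,-.016,.065,1.6)
p=viewer.read_camera("scene"); a=p["image"][200:360,130:330]
p2=viewer.read_camera("top"); b=p2["image"][175:275,160:320]
for q,c in((p,"s"),(p2,"t")):
  for n,z in [("lever_knob",.063),("sugar_jar",.045),("sugar_lid",.129),("vice",0)]:
    for d in viewer.spot_point(q,n)[:2]: print(c,n,round(d["score"],2),np.round(d["point"]),at(q,d["point"],z))
save(np.hstack([cv2.resize(a,(400,400),interpolation=cv2.INTER_CUBIC),cv2.resize(b,(400,400),interpolation=cv2.INTER_CUBIC)]),"c4.png")
E
python3 e.py
```

```text
t 9.62 pos [ 0.5148 -0.015   0.1206] yaw 1.602 tilt [-0.011  0.001 -1.   ] F [-0.  -0.7 -5.2] q6 -0.11 -> delta [-0.0012  0.0063  0.0556] 0.002
t 9.62 pos [ 0.5148 -0.015   0.1206] yaw 1.602 tilt [-0.011  0.001 -1.   ] F [-0.  -0.7 -5.2] q6 -0.11 -> delta [-0.0012  0.0063  0.0556] 0.002
t 9.62 pos [ 0.5148 -0.015   0.1206] yaw 1.602 tilt [-0.011  0.001 -1.   ] F [-0.  -0.7 -5.2] q6 -0.11 -> delta [-0.0012  0.0063  0.0556] 0.002
s lever_knob 0.57 [302. 258.] [ 0.4752359  -0.18833866  0.063     ]
s sugar_jar 0.64 [224. 282.] [ 0.54679947 -0.04114348  0.045     ]
s sugar_lid 0.61 [219. 248.] [ 0.54918458 -0.03900652  0.129     ]
s sugar_lid 0.52 [342. 212.] [ 0.46490848 -0.29920388  0.129     ]
s vice 0.78 [224. 313.] [ 0.51795417 -0.01290857  0.        ]
t lever_knob 0.9 [298. 240.] [ 0.47427876 -0.19172957  0.063     ]
t sugar_jar 0.74 [205. 222.] [ 0.51707698 -0.00463175  0.045     ]
t sugar_lid 0.87 [194. 215.] [ 0.51654922 -0.0072097   0.129     ]
t sugar_lid 0.85 [432. 231.] [ 0.47879983 -0.43776082  0.129     ]
```

View pics/c4.png

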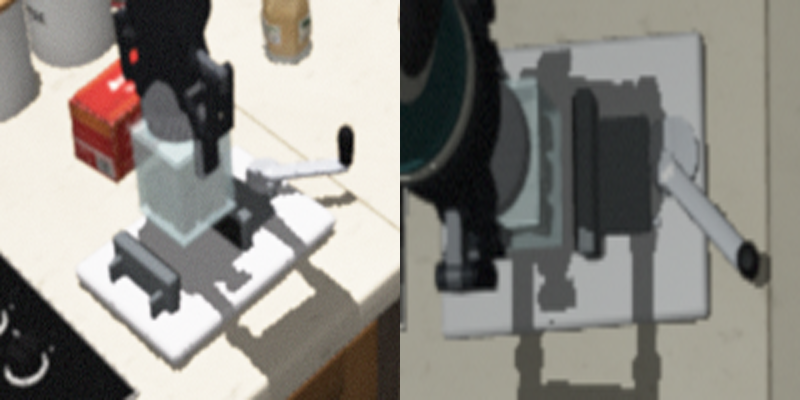

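```bash
cat > f.py <<'E'
from h import *
p=viewer.read_camera("scene");q=viewer.read_camera("top")
z=.076
for uv in [(185,243),(137,205),(235,207)]: print("bot",at(p,(130+uv[0]*.5,200+uv[1]*.4),z).round(4))
print("top bot edge",at(q,(160+162*.4,225),z).round(4),at(q,(160+142*.4,225),.076+.078).round(4))
print("slide face",at(q,(160+174*.4,200),.056).round(4),at(q,(160+182*.4,235),.056).round(4))
E
python3 f.py
```

```text
bot [0.4834 0.012  0.076 ]
bot [0.5511 0.0152 0.076 ]
bot [ 0.4821 -0.0483  0.076 ]
top bot edge [ 0.5048 -0.0522  0.076 ] [ 0.4938 -0.0556  0.154 ]
slide face [ 0.5577 -0.0569  0.056 ] [ 0.4875 -0.0636  0.056 ]
```

>>> step_arm(series=[-0.001,0.002,0.015,0,-0.001,0.002,0.03,0,-0.001,0.002,0.045,0,-0.001,0.002,0.053,0,-0.001,0.002,0.053,0])

```text
time: 10.85
tool_pos: [0.521, -0.0168, 0.071]
tcp_rot: [-2.187, -2.253, 0.003]
wrist_force: [-0.5, 0.2, -5.1]
width: 0.767
grip_force: 59.1
```

>>> step_arm(series=[0,0,0.003,0,0,0,0.003,0])

```text
time: 11.1
tool_pos: [0.5223, -0.0169, 0.0696]
tcp_rot: [2.187, 2.254, 0.001]
wrist_force: [0.3, -0.8, -5.2]
width: 0.765
grip_force: 59.1
```

>>> step_arm(series=[0,0,0.002,0,0,0,0.002,0])

```text
time: 11.35
tool_pos: [0.522, -0.0169, 0.0673]
tcp_rot: [2.188, 2.254, 0.0]
wrist_force: [0.3, 0.2, -4.1]
width: 0.761
grip_force: 59.1
```

>>> step_arm(series=[0,0,0.0015,0,0,0,0.0015,0])

```text
time: 11.6
tool_pos: [0.5222, -0.0168, 0.0669]
tcp_rot: [2.188, 2.254, 0.0]
wrist_force: [-2.6, 0.9, 4.5]
width: 0.765
grip_force: 60.4
```

>>> step_arm(series=[0,0,0,0,0,0,0,0,0,0,0,0,0,0,0,0], gripper=1.0)

```text
time: 12.1
tool_pos: [0.5221, -0.0169, 0.0658]
tcp_rot: [2.188, 2.254, 0.0]
wrist_force: [0.0, 0.9, 0.0]
width: 1.001
grip_force: 0.0
```

>>> step_arm(series=[0,0,-0.03,0,0,0,-0.06,0,0,0,-0.1,0,0,0,-0.14,0,-0.05,0,-0.15,0,-0.1,-0.01,-0.15,0,-0.145,-0.03,-0.15,0,-0.18,-0.045,-0.15,0.03])

```text
time: 13.1
tool_pos: [0.4816, -0.1998, 0.2158]
tcp_rot: [2.223, 2.22, -0.0]
wrist_force: [-0.4, 0.2, -0.0]
width: 1.001
grip_force: 0.0
```

```bash
sed -i 's/c4.png/c5.png/; s/-.016,.065,1.6/-.016,.065,1.571/' e.py; python3 e.py
```

```text
t 13.1 pos [ 0.4816 -0.1998  0.2158] yaw 1.569 tilt [ 0. -0. -1.] F [-0.4  0.2 -0. ] q6 -0.44 -> delta [0.1839 0.0386 0.1507] -0.002
t 13.1 pos [ 0.4816 -0.1998  0.2158] yaw 1.569 tilt [ 0. -0. -1.] F [-0.4  0.2 -0. ] q6 -0.44 -> delta [0.1839 0.0386 0.1507] -0.002
t 13.1 pos [ 0.4816 -0.1998  0.2158] yaw 1.569 tilt [ 0. -0. -1.] F [-0.4  0.2 -0. ] q6 -0.44 -> delta [0.1839 0.0386 0.1507] -0.002
s lever_knob 0.64 [302. 255.] [ 0.48389944 -0.19828678  0.063     ]
s sugar_jar 0.57 [224. 301.] [ 0.50300821 -0.00421225  0.045     ]
s sugar_lid 0.98 [223. 268.] [ 0.49574692 -0.0043262   0.129     ]
s sugar_lid 0.42 [342. 209.] [ 0.4728373  -0.30845144  0.129     ]
s vice 0.62 [221. 314.] [ 0.52023363 -0.00741496  0.        ]
t sugar_jar 0.65 [213. 220.] [ 0.52097719 -0.02132227  0.045     ]
t sugar_lid 0.98 [425. 182.] [ 0.56921903 -0.42913676  0.129     ]
t sugar_lid 0.94 [436. 230.] [ 0.48047262 -0.44425662  0.129     ]
```

View pics/c5.png

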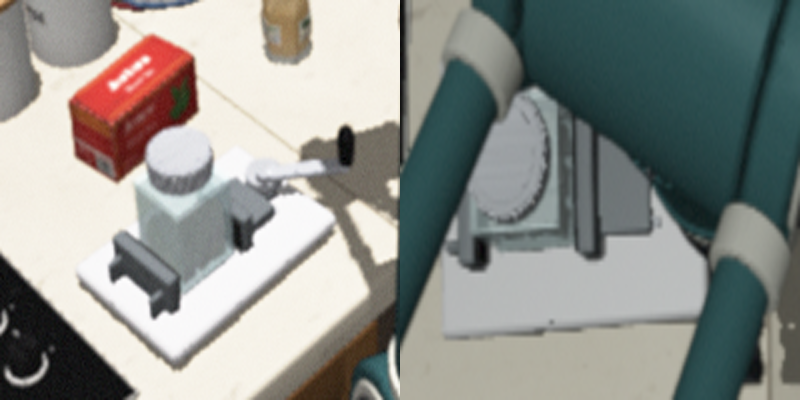

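The jar stands upright between the jaws. Now I'll straddle the knob and swing it closed.

>>> step_arm(series=[0.003,-0.004,0,0,0.003,-0.004,0.03,0,0.003,-0.004,0.06,0,0.003,-0.004,0.09,0,0.003,-0.004,0.12,0,0.003,-0.004,0.145,0,0.003,-0.004,0.158,0,0.003,-0.004,0.158,0], gripper=0.45)

```text
time: 14.6
tool_pos: [0.4776, -0.1946, 0.057]
tcp_rot: [-2.22, -2.22, 0.001]
wrist_force: [0.4, 0.2, 0.2]
width: 0.45
grip_force: 0.0
```

>>> step_arm(series=[-0.006,0.012,0,0,-0.012,0.025,0,0,-0.015,0.038,0,0,-0.017,0.05,0,0,-0.017,0.061,0,0,-0.016,0.071,0,0,-0.016,0.071,0,0])

```text
time: 15.48
tool_pos: [0.5505, -0.2122, 0.0587]
tcp_rot: [2.22, 2.22, -0.0]
wrist_force: [-1.5, -1.0, 0.3]
width: 0.45
grip_force: 0.9
```

```bash
python3 -c "
from h import *
delta(.561,-.209,.058,1.571)"
```

```text
t 15.47 pos [ 0.5505 -0.2122  0.0587] yaw 1.571 tilt [ 0.001 -0.001 -1.   ] F [-1.5 -1.   0.3] q6 -0.41 -> delta [0.0032 0.0105 0.0007] -0.0
```

>>> step_arm(series=[0.002,0.006,0,0,0.003,0.011,0,0,0.003,0.011,0,0])

```text
time: 15.85
tool_pos: [0.5606, -0.2087, 0.0584]
tcp_rot: [2.221, 2.221, -0.001]
wrist_force: [-4.1, -2.8, 0.5]
width: 0.452
grip_force: 1.6
```

>>> step_arm(series=[0.001,0.005,0,0,0.001,0.005,0,0])

```text
time: 16.1
tool_pos: [0.5652, -0.2075, 0.0583]
tcp_rot: [2.221, 2.222, -0.001]
wrist_force: [-3.8, -2.0, 1.3]
width: 0.451
grip_force: 2.1
```

>>> step_arm(series=[0.001,0.004,0,0,0.001,0.004,0,0])

```text
time: 16.35
tool_pos: [0.5673, -0.207, 0.0581]
tcp_rot: [-2.219, -2.221, 0.006]
wrist_force: [-8.7, -5.1, 3.5]
width: 0.451
grip_force: 4.6
```

>>> step_arm(series=[0.001,0.004,0,0,0.001,0.004,0,0])

```text
time: 16.6
tool_pos: [0.5692, -0.2065, 0.0579]
tcp_rot: [-2.216, -2.219, 0.011]
wrist_force: [-15.5, -6.8, 7.8]
width: 0.454
grip_force: 7.4
```

>>> step_arm(series=[0.002,0.004,0,0,0.002,0.004,0,0])

```text
time: 16.85
tool_pos: [0.5713, -0.2057, 0.0578]
tcp_rot: [-2.214, -2.22, 0.017]
wrist_force: [-19.9, -11.5, 10.8]
width: 0.453
grip_force: 10.0
```

>>> step_arm(series=[0.002,0.003,0,0,0.002,0.003,0,0])

```text
time: 17.1
tool_pos: [0.5723, -0.2041, 0.0572]
tcp_rot: [-2.212, -2.218, 0.022]
wrist_force: [-23.0, -14.0, 11.9]
width: 0.451
grip_force: 12.2
```

>>> step_arm(series=[-0.002,-0.01,0,0,-0.004,-0.02,0,0,-0.004,-0.02,-0.03,0,-0.004,-0.02,-0.08,0,-0.004,-0.02,-0.13,0,0.03,-0.03,-0.15,0,0.08,-0.04,-0.15,0,0.13,-0.045,-0.15,0], gripper=1.0)

```text
time: 18.1
tool_pos: [0.5361, -0.0695, 0.2095]
tcp_rot: [2.221, 2.219, 0.005]
wrist_force: [0.1, 0.4, 0.7]
width: 0.997
grip_force: 0.0
```

```bash
cat > g.py <<'E'
from h import *
delta(.521,-.0145,.115,1.571)
p=viewer.read_camera("scene");q=viewer.read_camera("top")
for c,v in(("s",p),("t",q)):
  for n,z in [("lever_knob",.063),("sugar_jar",.02),("sugar_lid",.104),("vice",0)]:
    for d in viewer.spot_point(v,n)[:2]: print(c,n,round(d["score"],2),np.round(d["point"]),at(v,d["point"],z))
a=p["image"][200:360,130:330]; b=q["image"][175:275,160:320]
save(np.hstack([cv2.resize(a,(400,400),interpolation=cv2.INTER_CUBIC),cv2.resize(b,(400,400),interpolation=cv2.INTER_CUBIC)]),"c6.png")
E
python3 g.py
```

```text
t 18.1 pos [ 0.5361 -0.0695  0.2095] yaw 1.57 tilt [ 0.004  0.001 -1.   ] F [0.1 0.4 0.7] q6 -0.18 -> delta [ 0.0549 -0.0156  0.0944] -0.001
s lever_knob 0.73 [276. 242.] [ 0.55624981 -0.19356119  0.063     ]
s lever_knob 0.56 [271. 217.] [ 0.6325713  -0.25096525  0.063     ]
s sugar_jar 0.72 [220. 303.] [ 0.52732046 -0.01322184  0.02      ]
s sugar_lid 0.88 [219. 269.] [ 0.5244036  -0.01694488  0.104     ]
s sugar_lid 0.51 [342. 211.] [ 0.49444982 -0.33307157  0.104     ]
s vice 0.7 [222. 313.] [ 0.52113358 -0.00942223  0.        ]
s vice 0.67 [278. 240.] [ 0.6242292  -0.26159962  0.        ]
t lever_knob 0.61 [304. 201.] [ 0.55066511 -0.2046819   0.063     ]
t sugar_jar 0.77 [212. 220.] [ 0.52395265 -0.01213396  0.02      ]
t sugar_lid 0.74 [200. 214.] [ 0.52281082 -0.01115607  0.104     ]
t sugar_lid 0.69 [433. 231.] [ 0.48072568 -0.44522641  0.104     ]
t vice 0.68 [214. 222.] [ 0.52233423 -0.01109426  0.        ]
```

View pics/c6.png

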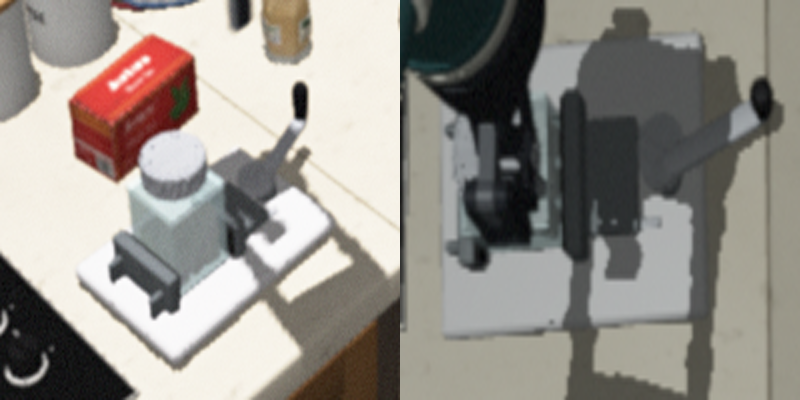

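The jar is clamped, with the lever past 1 rad. The lid is centred near (0.522, -0.013). I'll lower onto the lid with the tips just above the shoulder.

>>> step_arm(series=[0.03,-0.008,0,0,0.056,-0.0145,0,0,0.056,-0.0145,0.03,0,0.056,-0.0145,0.06,0,0.056,-0.0145,0.085,0,0.056,-0.0145,0.1,0,0.056,-0.0145,0.108,0,0.056,-0.0145,0.108,0])

```text
time: 19.6
tool_pos: [0.5209, -0.0154, 0.0997]
tcp_rot: [-2.222, -2.221, 0.0]
wrist_force: [-0.5, 0.3, 0.1]
width: 0.999
grip_force: 0.0
```

>>> step_arm(series=[0,0,0,0,0,0,0,0,0,0,0,0,0,0,0,0,0,0,0,0], gripper=0.4, newtons=90)

```text
time: 20.23
tool_pos: [0.5222, -0.0152, 0.1016]
tcp_rot: [2.22, 2.22, 0.003]
wrist_force: [-0.9, 0.0, 5.5]
width: 0.685
grip_force: 95.2
```

```bash
python3 -c "
from h import *
delta(.522,-.0135,.101,1.571)
s=monitor.read_state();print(s['torque'],s['grip_force'],s['width'])"
```

```text
t 20.23 pos [ 0.5222 -0.0152  0.1016] yaw 1.571 tilt [ 0.003 -0.    -1.   ] F [-0.9  0.   5.5] q6 -0.08 -> delta [ 0.0017 -0.0002  0.0006] -0.0
[-0.01411994  0.07924627  0.01311805] 95.1925754028116 0.6852656697402137
```

>>> step_arm(series=[0,0,-0.001,-0.1,0,0,-0.001,-0.2,0,0,-0.001,-0.3,0,0,-0.001,-0.4,0,0,-0.001,-0.4,0,0,-0.001,-0.4])

```text
time: 20.98
tool_pos: [0.5232, -0.0152, 0.1023]
tcp_rot: [1.734, 2.614, 0.004]
wrist_force: [5.7, 0.9, 3.1]
width: 0.684
grip_force: 97.8
```

```bash
cat > k.py <<'E'
from h import *
delta(.522,-.0135,.101,1.571)
s=monitor.read_state();print(s['torque'],s['grip_force'],s['width'])
p=viewer.read_camera("scene"); a=p["image"][240:330,160:280]
save(cv2.resize(a,(600,450),interpolation=cv2.INTER_CUBIC),"c7.png")
E
python3 k.py
```

```text
t 20.98 pos [ 0.5232 -0.0152  0.1023] yaw 1.97 tilt [ 0.005 -0.    -1.   ] F [5.7 0.9 3.1] q6 -0.48 -> delta [ 0.002  -0.0005  0.0013] 0.399
[ 0.15094674 -0.8432798   0.3590529 ] 97.7524697408105 0.6843670423309726
```

View pics/c7.png

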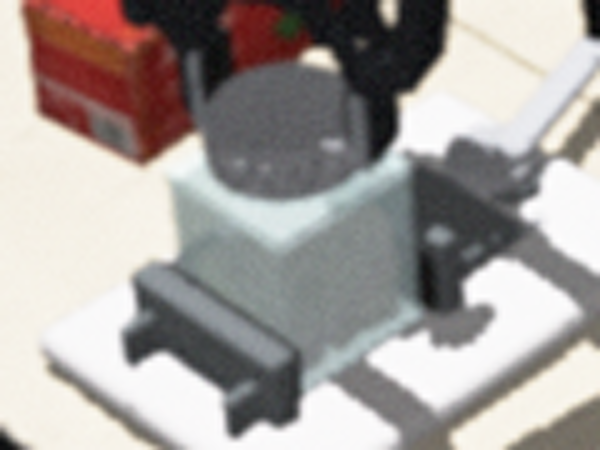

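The lid is turning with the fingers and the jar hasn't rotated. I'll continue.

>>> step_arm(series=[0,0,-0.0005,-0.15,0,0,-0.001,-0.3,0,0,-0.0015,-0.45,0,0,-0.002,-0.6,0,0,-0.0025,-0.75,0,0,-0.003,-0.9,0,0,-0.003,-1.05,0,0,-0.003,-1.1])

```text
time: 22.02
tool_pos: [0.5266, -0.012, 0.1061]
tcp_rot: [0.114, 3.127, 0.01]
wrist_force: [12.9, 12.5, -1.3]
width: 0.683
grip_force: 98.1
```

```bash
python3 -c "
from h import *
delta(.522,-.0135,.101,1.571)
s=monitor.read_state();print(s['torque'],s['grip_force'],s['width'])"
```

```text
t 22.02 pos [ 0.5266 -0.012   0.1061] yaw 3.068 tilt [ 0.013  0.006 -1.   ] F [12.9 12.5 -1.3] q6 -1.58 -> delta [ 0.0046 -0.0018  0.0051] 1.497
[ 2.04807234 -2.24821218 -0.38799088] 98.07807640571014 0.6829350046094086
```

>>> step_arm(series=[-0.003,0.003,0,0,-0.006,0.005,0,0,-0.006,0.005,-0.001,0])

```text
time: 22.4
tool_pos: [0.5265, -0.0108, 0.1046]
tcp_rot: [-0.112, -3.138, 0.001]
wrist_force: [-0.4, -2.1, 2.9]
width: 0.684
grip_force: 98.8
```

Lateral force is relieved. Now lift.

>>> step_arm(series=[0,0,-0.004,0,0,0,-0.008,0,0,0,-0.008,0])

```text
time: 22.78
tool_pos: [0.5269, -0.0106, 0.1127]
tcp_rot: [-0.111, -3.139, -0.0]
wrist_force: [-0.4, 0.1, -0.7]
width: 0.686
grip_force: 98.2
```

>>> step_arm(series=[0,0,-0.01,0,0,0,-0.022,0,0,0,-0.035,0,0,0,-0.045,0,0,0,-0.045,0,0,0,-0.045,0])

```text
time: 23.52
tool_pos: [0.527, -0.0106, 0.1576]
tcp_rot: [-0.111, -3.139, -0.0]
wrist_force: [-0.9, 0.1, -1.4]
width: 0.683
grip_force: 98.3
```

```bash
sed -i 's/c7/c8/;s/240:330,160:280/200:335,140:320/' k.py; python3 k.py
```

```text
t 23.52 pos [ 0.527  -0.0106  0.1576] yaw 3.071 tilt [-0.  0. -1.] F [-0.9  0.1 -1.4] q6 -1.57 -> delta [ 0.0047 -0.0033  0.0566] 1.5
[ 0.03985475 -0.04742467  0.00238201] 98.27535271506349 0.6832787144667346
```

View pics/c8.png

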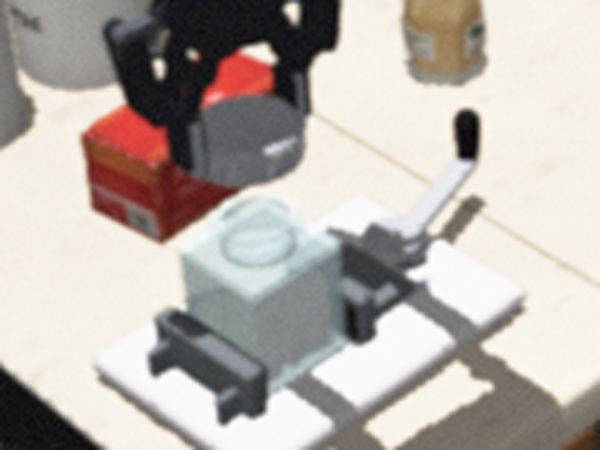

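The lid is level in the gripper above the open jar, and the jar is still clamped in the vice.

```bash
python3 -c "
from workcell import job
print(job.finish_job())"
```

```text
the job is handed in; nothing more can be done
None
```

The job is handed in at about 24 s of the 72 s limit: the sugar jar is clamped in the vice, and its unscrewed lid is held level in the gripper about 40 mm above the open rim; no pass/fail verdict came back.

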